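# Sort the bench after a test run

### The arm

A 6-joint arm with a two-finger parallel gripper is mounted at the origin on the work surface. World frame = base frame: x ahead of the robot, y to its left, z up, the work surface at z = 0. Lengths are in m, angles in degrees, forces in N, time in s.
With the tool pointing down it reaches from about 0.25 to 0.775 m from the base axis. Payload 4 kg.
Tool frame: the origin (TCP) lies where the fingers leave the gripper's body, on its centre line; the fingertips stand 73 mm ahead of it and the grasp point (between the pads) lies 54 mm ahead of it; z points along the fingers, y is the direction in which the jaws open and shut (so a half turn about z gives the same grasp; the last joint's range is limited). The gripper opens to 85 mm and grips with 20 to 120 N. Pads are 22 mm wide; open, the fingers measure 114 mm over their backs; the gripper's body (76 mm by 85 mm) begins 54 mm behind the grasp point. The pads swing forward as they close: fully open they stand 13 mm farther back than shut.
Start: joints at [-76.954, 4.996, 78.535, -0, 96.463, -5.907], TCP at [0.179, -0.52, 0.304] pointing down, gripper open.
Joint ranges: [-177.83, 177.83], [-43.37, 116.18], [15.69, 146.23], [-61.86, 241.86], [9.47, 152.12], [-147.06, 147.06]. Speed limits (degrees/s): [159.86, 159.86, 180, 180, 180, 180].

### API

Orientations are given as a 3x3 rotation matrix whose columns are the frame's x, y, z axes.
In Python, from rig import monitor, eyes, finish_job gives the robot as it stands.
- The arm moves only by the shell command python3 -m inch 'ROWS' [FORCE]. ROWS is JSON, a list of rows, each an object with "grip": the finger opening in cm, from 0 to 8.54; "dp": the shift along the tool's x, y, z in cm, a list of three; "turn": the turn, a rotation vector about the tool's x, y, z in rad, a list of three. A call has 1 to 20 rows; each row shifts and turns the commanded pose from where the row before left it, along the tool's axes as they then stand; what a row does not reach is not made up. A row lasts 1/10 s, in which the tool goes at most 50 mm and 8.59 degrees, less where a joint would pass 70% of its speed; a pose out of reach is approached as far as the arm can. A call is refused whole if a number of a shift passes 5 or a number of a turn 0.15, either way. A call with a gripper value outside its range is refused whole. The fingers move at their own pace and stop on an object; FORCE is the grip in N (left out, the last holds). Time passes only in rows, so rows that do not move let the fingers close. It gives the time, the measured TCP pose, the force and the opening at its end, in the units of the state.
- monitor.read_state(): the state, without advancing time (a new reading comes with each control period).
- eyes.read_camera(name): name is "scene" or "top"; returns (picture, depth): 420x560x3 uint8, blue, green, red; 420x560 float32, m along the optical axis (not along the pixel's ray), 0 where there is no reading.
- eyes.calibration(name): a dict with "camera_matrix" (3x3 intrinsics, pixels), "R" (3x3) and "t" (3): a world point X has camera coordinates R X + t. Camera axes: x right, y down, z forward; pixel columns grow to the right and rows downward; lengths in m; the calibration is good to about 2 mm. A picture is of the moment at which its call begins. calibration takes no time and is no camera call.
- finish_job(): hands the job in, once; it reports no verdict.
Trained networks look in the newest picture that a camera, given by its name, has taken for a name from the list of things; names that differ only in an ending like _2 or _b are one class to them, and where a whole thing is asked for, a point or a joint stands for the part that bears it (a point fixed in the world has none). Each returns a list of dicts, best first, with "conf" (0 to 1); they miss things now and then, are a little off and sometimes report something else, mostly with a low value. They report only what shows in the picture. A call takes as long as a camera call.
- eyes.recognise(camera, thing): "location" ([x, y, z] in m, in world coordinates, good to about 4 mm: the middle of the surface that is visible of it).
The state is a dict: "t": time; "qpos": joint angles; "dq": joint speeds; "joint_torque": joint torques, N m; "tool_pos": TCP position; "tcp_rot": TCP orientation; "force": force on the tool from outside, world axes, zero at the start; "wrist_torque": the same for the moment, N m; "grip_width": finger opening in m.
Only numpy, scipy, OpenCV 4.12 (cv2) and the standard library are available. Lean on these libraries where they do the work, as an engineer would, in place of code of your own. Each camera call takes 0.05 s, during which the arm holds its last target. There are 200 camera calls.

### The job

Sort the mixed items on the lab bench into their blue trays: the two sample cups into the large tray with two square bays, the two test cartridges into the narrow tray with two oblong bays, and the slim reagent bottle into the small single-bay tray. Stand each one upright on the floor of the tray, one to a bay and in any order, keeping everything upright on the way, and leave the timer and the roll of tape where they are.

Things in the scene. Friction and masses are not known exactly. Their poses are not given: they have to be found in the camera images.
- cup_a: One of two alike sample cups with screw lid, plain white plastic, standing upright. Round: body 40 mm across at the foot widening to 45, lid 48 mm across and 16 mm high at the top with a fine grey grip edge; total height 66 mm, about 60 g. Origin at the centre of the underside, z up along its axis.
- cup_b: One of two alike sample cups with screw lid, plain white plastic, standing upright. Round: body 40 mm across at the foot widening to 45, lid 48 mm across and 16 mm high at the top with a fine grey grip edge; total height 66 mm, about 60 g. Origin at the centre of the underside, z up along its axis.
- cartridge_a: One of two alike test cartridges, an upright box of plain white plastic with a paper label and a small round grey cap on top. Foot 46 mm (its x) by 28 mm (its y) by 10 mm high; above it a tower 38 mm (x, from -23 to +15 mm) by 28 mm (y) up to 48 mm; cap 22 mm across, top at 52 mm. About 50 g. Grip across its 28 mm (along y). Origin at the centre of the underside, z up.
- cartridge_b: One of two alike test cartridges, an upright box of plain white plastic with a paper label and a small round grey cap on top. Foot 46 mm (its x) by 28 mm (its y) by 10 mm high; above it a tower 38 mm (x, from -23 to +15 mm) by 28 mm (y) up to 48 mm; cap 22 mm across, top at 52 mm. About 50 g. Grip across its 28 mm (along y). Origin at the centre of the underside, z up.
- bottle: Slim reagent bottle, white plastic, standing upright: round, 28 mm across up to 50 mm high, a short shoulder, then a grey cap 18 mm across; total height 72 mm, about 40 g. Origin at the centre of the underside, z up along its axis.
- cup_tray: The large blue open tray with two square bays side by side along its x. Outside 148 mm (x) by 76 mm (y) by 22 mm high, walls, divider and floor 4 mm thick; each bay 68 mm by 68 mm inside, bay centres at x = -36 and +36 mm, floor 4 mm above the origin. Fixed to the bench. Origin at the centre of the underside, z up.
- cartridge_tray: Narrow blue open tray, two oblong bays end to end along its x. Outside 140 mm (x) by 52 (y) by 22 high, walls, divider and floor 4 mm thick; each bay 64 mm (x) by 44 (y), centres at x = -34 and +34 mm, floor 4 mm above the origin. A cartridge goes in with its 46 mm side along the tray x, either way round. Fixed to the bench. Origin at the centre of the underside, z up.
- bottle_tray: The small square blue open tray with a single bay. Outside 54 mm by 54 mm by 22 mm high, walls and floor 4 mm; bay 46 mm by 46 mm inside, floor 4 mm above the origin. Fixed to the bench. Origin at the centre of the underside, z up.
- timer: Bystander, not to be sorted: a flat white bench timer with a small display and three buttons, 50 mm (x) by 60 mm (y) by 18 mm high, loose, among the items. Origin at the centre of the underside.
- tape: Bystander, not to be sorted: a roll of paper label tape lying flat, 68 mm outside and 40 mm inside diameter, 18 mm high, loose. Origin at the centre of the underside.

How it is judged (in metres and radians):
At the end, for the whole second after the job is handed in: Both sample cups stand in the cup tray, both cartridges in the cartridge tray and the bottle in the bottle tray, each on the floor of its bay (origin within 3 mm of the tray's floor), upright within 0.1 rad, released and at rest (under 0.02 m/s) (x of cup_a in the frame of cup_tray between -0.07 and 0.07 m and y of cup_a in the frame of cup_tray between -0.034 and 0.034 m and z of cup_a in the frame of cup_tray between 0 and 0.007 m and angle between each of cup_a, cup_b, cartridge_a, cartridge_b, bottle's own z axis and vertical below 0.1 rad and linear speed of each of cup_a, cup_b, cartridge_a, cartridge_b, bottle below 0.02 m/s and x of cup_b in the frame of cup_tray between -0.07 and 0.07 m and y of cup_b in the frame of cup_tray between -0.034 and 0.034 m and z of cup_b in the frame of cup_tray between 0 and 0.007 m and x of cartridge_a in the frame of cartridge_tray between -0.066 and 0.066 m and y of cartridge_a in the frame of cartridge_tray between -0.022 and 0.022 m and z of cartridge_a in the frame of cartridge_tray between 0 and 0.007 m and x of cartridge_b in the frame of cartridge_tray between -0.066 and 0.066 m and y of cartridge_b in the frame of cartridge_tray between -0.022 and 0.022 m and z of cartridge_b in the frame of cartridge_tray between 0 and 0.007 m and x of bottle in the frame of bottle_tray between -0.023 and 0.023 m and y of bottle in the frame of bottle_tray between -0.023 and 0.023 m and z of bottle in the frame of bottle_tray between 0 and 0.007 m); the robot touches nothing.
It fails at once if one of the five items is tipped by more than 0.5 rad (angle between any of cup_a, cup_b, cartridge_a, cartridge_b, bottle's own z axis and vertical above 0.5 rad).
It fails at once if the timer is moved more than 20 mm (distance of timer from where it was at the start of the episode above 0.02 m).
It fails at once if the tape is moved more than 20 mm (distance of tape from where it was at the start of the episode above 0.02 m).
It also fails if it takes over 120 s, if anything falls off the work surface, if the arm or the gripper's body presses on something with over 40 N, if the wrist force passes 120 N, or if a joint passes its speed limit or range.

## Working session

There is one attempt and no reset: what is moved stays moved. The work goes in short steps, Python scripts to look and compute and a shell command to move; the robot and the scene stay as the last step left them, time stands still between calls to the robot, and variables do not carry over. Pictures are saved under pics/ and viewed, about 12 in all and at most 16, crops included, and the job is handed in when it is done.

```bash
ls; mkdir -p pics; python3 - <<'E'
from rig import monitor, eyes
import cv2
s=monitor.read_state(); print(s['t'],s['tool_pos'],s['tcp_rot'],s['grip_width'])
for c in ('top','scene'):
    p,d=eyes.read_camera(c); cv2.imwrite(f'pics/{c}0.png',p)
    k=eyes.calibration(c); print(c,k)
for n in ['cup_a','cartridge_a','bottle','cup_tray','cartridge_tray','bottle_tray','timer','tape']:
    print(n,[(r['location'],round(r['conf'],2)) for r in eyes.recognise('top',n)])
E
```

```text
pics
0.0 [ 0.17856965 -0.51985406  0.30271415] [[ 9.45777126e-01  3.24815885e-01 -5.18595007e-04]
 [ 3.24816229e-01 -9.45774676e-01  2.16314034e-03]
 [ 2.12148319e-04 -2.21429673e-03 -9.99997526e-01]] 0.08533921561608024
top {'camera_matrix': array([[419.53356676,   0.        , 274.72130808],
       [  0.        , 419.53356676, 213.43704767],
       [  0.        ,   0.        ,   1.        ]]), 'R': array([[-4.63759354e-03, -9.99988904e-01,  8.26842337e-04],
       [-9.96510510e-01,  4.55254959e-03, -8.33431365e-02],
       [ 8.33384475e-02, -1.21046867e-03, -9.96520566e-01]]), 't': array([-0.00743378,  0.59601334,  0.94820185])}
scene {'camera_matrix': array([[433.12498709,   0.        , 277.41379836],
       [  0.        , 433.12498709, 211.59498832],
       [  0.        ,   0.        ,   1.        ]]), 'R': array([[ 0.40424263,  0.91465078,  0.00135532],
       [ 0.59377555, -0.26129969, -0.76102107],
       [-0.69571437,  0.30844192, -0.64872575]]), 't': array([-0.23305096, -0.32397794,  1.36180198])}
cup_a [([0.5876, -0.1831, 0.0185], 0.74), ([0.4292, -0.1893, 0.0676], 0.67), ([0.4439, -0.0633, 0.0685], 0.59), ([0.5919, 0.1592, 0.0548], 0.28)]
cartridge_a [([0.4414, 0.203, 0.0473], 0.85), ([0.4261, 0.0534, 0.0498], 0.59)]
bottle [([0.5916, 0.1623, 0.0504], 0.51)]
cup_tray [([0.6314, 0.0156, 0.0042], 0.62), ([0.5891, -0.1797, 0.0159], 0.59)]
cartridge_tray [([0.4991, 0.3509, 0.0044], 0.8)]
bottle_tray [([0.4875, -0.3464, 0.0078], 0.61), ([0.4401, 0.2022, 0.0509], 0.53)]
timer [([0.59, -0.1815, 0.0199], 0.72)]
tape [([0.7455, 0.1756, 0.0196], 0.76)]
```

View pics/top0.png

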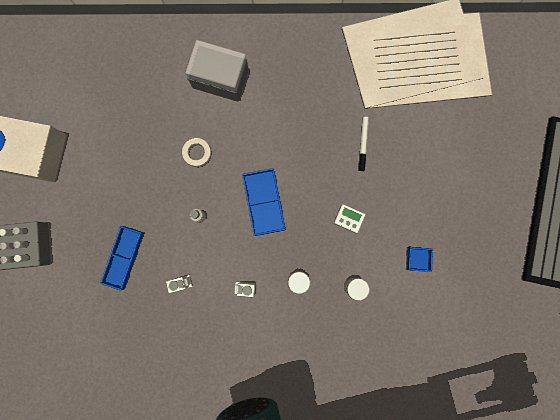

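View pics/scene0.png

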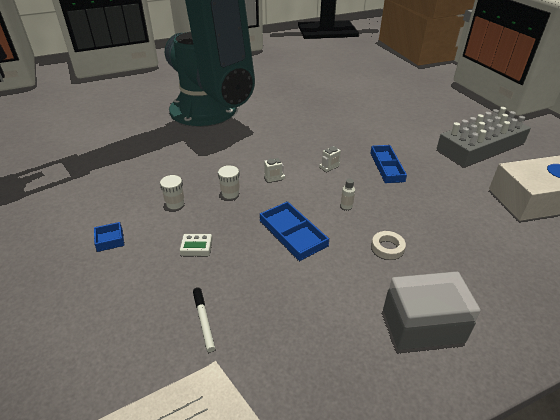

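The top view shows the cup tray at (264,202), the cartridge tray at (123,258) and the bottle tray at (420,259). The cups are at (299,282) and (358,289), the cartridges at (179,284) and (245,289), and the bottle at (198,215). The timer is at (350,218) and the tape at (197,152). Next I'll measure positions from depth.

```bash
cat > h.py <<'E'
import numpy as np, cv2
from rig import monitor, eyes
def cloud(c='top'):
    p,d=eyes.read_camera(c); k=eyes.calibration(c); K=k['camera_matrix']
    v,u=np.mgrid[:420,:560]
    X=np.stack([(u-K[0,2])/K[0,0]*d,(v-K[1,2])/K[1,1]*d,d],-1)
    W=(X-k['t'])@k['R']; W[d==0]=np.nan
    return p,W
def rect(P):
    (c,s,a)=cv2.minAreaRect((P*1000).astype(np.float32)); return np.round(c,1),np.round(s,1),round(a,1)
E
python3 - <<'E'
from h import *
p,W=cloud()
b=p.astype(int); blue=((b[...,0]>b[...,2]+50)&(np.nan_to_num(W[...,2],nan=9)<.05)).astype(np.uint8)
n,l,st,ce=cv2.connectedComponentsWithStats(blue)
for i in range(1,n):
    if st[i,4]<150: continue
    m=l==i; P=W[m]; P=P[np.isfinite(P[:,2])]
    r=P[P[:,2]>.015]
    print('tray',ce[i].round(),len(P),len(r),'all',rect(P[:,:2]),'rim',rect(r[:,:2]),'z',np.percentile(P[:,2],[5,50,95]).round(4))
for n,x,y,lo in [('cupR',.43,-.19,.055),('cupL',.444,-.063,.055),('cartL',.441,.203,.035),('cartR',.426,.053,.035),('bottle',.59,.16,.045),('timer',.59,-.18,.012),('tape',.745,.176,.012)]:
    N=W[(abs(W[...,0]-x)<.055)&(abs(W[...,1]-y)<.055)]
    T=N[N[:,2]>lo]; F=N[(N[:,2]>.004)&(N[:,2]<.02)]
    print(n,len(T),'rect',rect(T[:,:2]),'mean',(T.mean(0)*1000).round(1),'zmax',np.percentile(T[:,2],[50,98]).round(4),'low',len(F),(F.mean(0)*1000).round(1) if len(F) else '', 'bench',np.median(N[:,2]).round(4))
big=cv2.resize(p[255:315,150:270],None,fx=6,fy=6,interpolation=cv2.INTER_CUBIC); cv2.imwrite('pics/c1.png',big)
E
```

```text
tray [263. 202.] 2015 368 all (array([625. ,  15.8]), array([148. ,  76.9]), 10.6) rim (array([624.9,  16.5]), array([148. ,  75.6]), 10.6) z [0.0015 0.0048 0.0227]
tray [122. 258.] 1401 418 all (array([496. , 346.7]), array([ 53.6, 140. ]), 71.9) rim (array([496. , 346.7]), array([ 53.6, 140. ]), 71.9) z [0.0017 0.0055 0.0233]
tray [419. 259.] 554 166 all (array([ 488.9, -349.6]), array([63.8, 53.4]), 85.6) rim (array([ 489.2, -345.6]), array([55.8, 53.4]), 85.6) z [0.0016 0.0059 0.024 ]
cupR 399 rect (array([ 425.8, -190.9]), array([47.6, 48.2]), 43.1) mean [ 426.  -190.2   65.8] zmax [0.066  0.0695] low 44 [ 428.4 -180.5    6.5] bench 0.0009
cupL 388 rect (array([441.3, -61.6]), array([47.5, 46.4]), 1.2) mean [441.1 -61.5  66.1] zmax [0.0662 0.0698] low 29 [448.1 -65.4   4.6] bench 0.0007
cartL 244 rect (array([436.5, 210.4]), array([28. , 44.2]), 13.8) mean [436.3 210.4  48.7] zmax [0.0497 0.0542] low 75 [442.7 195.4   7.8] bench 0.0007
cartR 237 rect (array([424. ,  60.1]), array([44. , 27.6]), 85.0) mean [424.4  57.9  48.9] zmax [0.0499 0.0548] low 72 [429.9  59.    6.6] bench 0.0007
bottle 118 rect (array([592.1, 168.7]), array([25.3, 25.1]), 89.0) mean [591.  166.3  62. ] zmax [0.0568 0.0751] low 47 [598.9 154.3   6.8] bench 0.0005
timer 550 rect (array([ 584.7, -184.2]), array([60.2, 50.3]), 65.2) mean [ 584.4 -183.7   18.2] zmax [0.0182 0.0223] low 481 [ 584.1 -182.8   16.7] bench 0.0011
tape 435 rect (array([744.7, 175.6]), array([67.3, 65.3]), 45.4) mean [744.2 175.7  17.9] zmax [0.018  0.0218] low 446 [743.5 175.   15.6] bench 0.0009
```

View pics/c1.png

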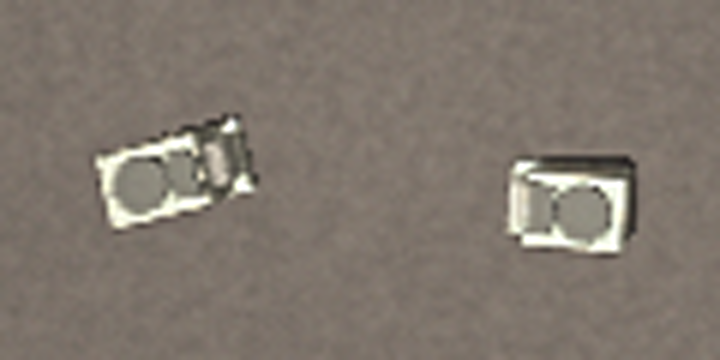

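The crop shows cartL at (175,175) with its foot end to the right, and cartR at (570,205) with its foot end to the left. Sizes agree with the given ones: trays 148x76, 140x53 and about 54, cup lids 48 mm. That is good enough to start moving.

```bash
cat > go.py <<'E'
import sys,numpy as np
from rig import monitor
s=monitor.read_state(); R=np.array(s['tcp_rot']); p=np.array(s['tool_pos'])
x,y,z,f=map(float,sys.argv[1:]); cur=np.degrees(np.arctan2(R[1,0],R[0,0]))
a=np.radians(f); d=np.array([x,y,z])/1000-p
print('t',round(s['t'],1),'pos',p.round(4),'phi',cur.round(2),'turn z',np.radians((cur-f+180)%360-180).round(3),
 'then dp cm',(100*np.array([d[0]*np.cos(a)+d[1]*np.sin(a),d[0]*np.sin(a)-d[1]*np.cos(a),-d[2]])).round(2),'tilt',R[:,2].round(4),'w',s['grip_width'],'F',np.round(s['force'],1))
E
python3 go.py 426 -191 200 10.6
```

```text
t 0.6 pos [ 0.1786 -0.5202  0.3039] phi 18.96 turn z 0.146 then dp cm [ 30.37 -27.81  10.39] tilt [ 0.e+00 -1.e-04 -1.e+00] w 0.08512176146650777 F [0.6 0.7 0.8]
```

```bash
python3 -m inch '[{"grip":8.5,"dp":[0,0,0],"turn":[0,0,0.073]},{"grip":8.5,"dp":[0,0,0],"turn":[0,0,0.073]},{"grip":8.5,"dp":[2,-1.8,0.4],"turn":[0,0,0]},{"grip":8.5,"dp":[3.1,-2.8,1],"turn":[0,0,0]},{"grip":8.5,"dp":[3.1,-2.8,1],"turn":[0,0,0]},{"grip":8.5,"dp":[3.1,-2.8,1],"turn":[0,0,0]},{"grip":8.5,"dp":[3.1,-2.8,1],"turn":[0,0,0]},{"grip":8.5,"dp":[3.1,-2.8,1],"turn":[0,0,0]},{"grip":8.5,"dp":[3.1,-2.8,1],"turn":[0,0,0]},{"grip":8.5,"dp":[3.1,-2.8,1],"turn":[0,0,0]},{"grip":8.5,"dp":[3.1,-2.8,1],"turn":[0,0,0]},{"grip":8.5,"dp":[3.1,-2.8,1],"turn":[0,0,0]},{"grip":8.5,"dp":[0,0,0],"turn":[0,0,0]},{"grip":8.5,"dp":[0,0,0],"turn":[0,0,0]}]' 30; python3 go.py 426 -191 107 10.6
```

```text
t: 1.95
tool_pos: [0.4231, -0.1992, 0.2098]
tcp_rot: [[0.983, 0.186, -0.001], [0.186, -0.983, -0.0], [-0.001, 0.0, -1.0]]
force: [0.3, -1.1, -0.4]
grip_width: 0.0847
t 1.9 pos [ 0.4231 -0.1992  0.2098] phi 10.73 turn z 0.002 then dp cm [ 0.43 -0.76 10.28] tilt [-8.e-04 -4.e-04 -1.e+00] w 0.08473741037528569 F [ 0.3 -1.1 -0.4]
```

```bash
python3 -m inch '[{"grip":8.5,"dp":[0.4,-0.8,1],"turn":[0,0,0]},{"grip":8.5,"dp":[0,0,2],"turn":[0,0,0]},{"grip":8.5,"dp":[0,0,2],"turn":[0,0,0]},{"grip":8.5,"dp":[0,0,2],"turn":[0,0,0]},{"grip":8.5,"dp":[0,0,2],"turn":[0,0,0]},{"grip":8.5,"dp":[0,0,1.3],"turn":[0,0,0]},{"grip":8.5,"dp":[0,0,0],"turn":[0,0,0]},{"grip":8.5,"dp":[0,0,0],"turn":[0,0,0]},{"grip":3,"dp":[0,0,0],"turn":[0,0,0]},{"grip":3,"dp":[0,0,0],"turn":[0,0,0]},{"grip":3,"dp":[0,0,0],"turn":[0,0,0]},{"grip":3,"dp":[0,0,0],"turn":[0,0,0]},{"grip":3,"dp":[0,0,0],"turn":[0,0,0]},{"grip":3,"dp":[0,0,0],"turn":[0,0,0]},{"grip":3,"dp":[0,0,0],"turn":[0,0,0]},{"grip":3,"dp":[0,0,0],"turn":[0,0,0]}]' 30; python3 go.py 660.4 22.8 240 10.6
```

```text
t: 3.55
tool_pos: [0.4261, -0.1916, 0.1081]
tcp_rot: [[0.983, 0.184, 0.002], [0.184, -0.983, -0.001], [0.002, 0.002, -1.0]]
force: [-0.4, -0.3, 5.1]
grip_width: 0.0469
t 3.5 pos [ 0.4261 -0.1916  0.1081] phi 10.59 turn z -0.0 then dp cm [ 26.98 -16.76 -13.19] tilt [ 0.002  -0.0012 -1.    ] w 0.0469449316776471 F [-0.4 -0.3  5.1]
```

```bash
python3 -m inch '[{"grip":3,"dp":[0,0,-1],"turn":[0,0,0]},{"grip":3,"dp":[0,0,-2],"turn":[0,0,0]},{"grip":3,"dp":[0,0,-3],"turn":[0,0,0]},{"grip":3,"dp":[0,0,-3],"turn":[0,0,0]},{"grip":3,"dp":[0.7,-0.4,-3],"turn":[0,0,0]},{"grip":3,"dp":[1.3,-0.9,-1],"turn":[0,0,0]},{"grip":3,"dp":[2.5,-1.55,0],"turn":[0,0,0]},{"grip":3,"dp":[2.5,-1.55,0],"turn":[0,0,0]},{"grip":3,"dp":[2.5,-1.55,0],"turn":[0,0,0]},{"grip":3,"dp":[2.5,-1.55,0],"turn":[0,0,0]},{"grip":3,"dp":[2.5,-1.55,0],"turn":[0,0,0]},{"grip":3,"dp":[2.5,-1.55,0],"turn":[0,0,0]},{"grip":3,"dp":[2.5,-1.55,0],"turn":[0,0,0]},{"grip":3,"dp":[2.5,-1.55,0],"turn":[0,0,0]},{"grip":3,"dp":[2.5,-1.55,0],"turn":[0,0,0]},{"grip":3,"dp":[1.5,-1,0],"turn":[0,0,0]},{"grip":3,"dp":[0.7,-0.5,0],"turn":[0,0,0]},{"grip":3,"dp":[0,0,0],"turn":[0,0,0]},{"grip":3,"dp":[0,0,0],"turn":[0,0,0]}]'; python3 go.py 660.4 22.8 112 10.6
python3 - <<'E'
from h import *
p,W=cloud('scene'); cv2.imwrite('pics/s1.png',p)
E
```

```text
t: 5.45
tool_pos: [0.6565, 0.022, 0.2366]
tcp_rot: [[0.983, 0.183, -0.001], [0.183, -0.983, -0.001], [-0.001, 0.0, -1.0]]
force: [-0.3, -0.0, -0.5]
grip_width: 0.0473
t 5.5 pos [0.6565 0.022  0.2366] phi 10.57 turn z -0.0 then dp cm [ 4.000e-01 -1.000e-02  1.246e+01] tilt [-1.2e-03 -6.0e-04 -1.0e+00] w 0.047262489024645034 F [-0.3 -0.  -0.5]
```

View pics/s1.png

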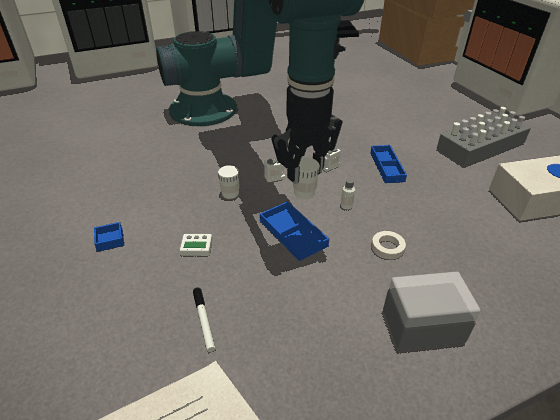

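The cup hangs upright in the gripper at (306,180), above the cup tray. Lowering it onto the tray floor puts the TCP at about 0.1125.

```bash
python3 -m inch '[{"grip":3,"dp":[0.4,0,1],"turn":[0,0,0]},{"grip":3,"dp":[0,0,2.5],"turn":[0,0,0]},{"grip":3,"dp":[0,0,2.5],"turn":[0,0,0]},{"grip":3,"dp":[0,0,2.5],"turn":[0,0,0]},{"grip":3,"dp":[0,0,2],"turn":[0,0,0]},{"grip":3,"dp":[0,0,1],"turn":[0,0,0]},{"grip":3,"dp":[0,0,0.5],"turn":[0,0,0]},{"grip":3,"dp":[0,0,0.35],"turn":[0,0,0]},{"grip":3,"dp":[0,0,0],"turn":[0,0,0]},{"grip":3,"dp":[0,0,0],"turn":[0,0,0]}]'; python3 go.py 660.4 22.8 112 10.6
```

```text
t: 6.5
tool_pos: [0.6616, 0.0231, 0.1147]
tcp_rot: [[0.983, 0.184, 0.002], [0.184, -0.983, -0.0], [0.002, 0.001, -1.0]]
force: [0.8, 0.2, 0.1]
grip_width: 0.0467
t 6.5 pos [0.6616 0.0231 0.1147] phi 10.58 turn z -0.0 then dp cm [-0.13  0.01  0.27] tilt [ 2.3e-03 -2.0e-04 -1.0e+00] w 0.04671794765310132 F [0.8 0.2 0.1]
```

```bash
python3 -m inch '[{"grip":3,"dp":[0,0,0.15],"turn":[0,0,0]},{"grip":3,"dp":[0,0,0.1],"turn":[0,0,0]},{"grip":3,"dp":[0,0,0],"turn":[0,0,0]},{"grip":8.5,"dp":[0,0,0],"turn":[0,0,0]},{"grip":8.5,"dp":[0,0,0],"turn":[0,0,0]},{"grip":8.5,"dp":[0,0,0],"turn":[0,0,0]},{"grip":8.5,"dp":[0,0,0],"turn":[0,0,0]},{"grip":8.5,"dp":[0,0,-1],"turn":[0,0,0]},{"grip":8.5,"dp":[0,0,-2],"turn":[0,0,0]},{"grip":8.5,"dp":[0,0,-3],"turn":[0,0,0]},{"grip":8.5,"dp":[0,0,-3],"turn":[0,0,0]},{"grip":8.5,"dp":[-2.5,0.5,0],"turn":[0,0,0]},{"grip":8.5,"dp":[-4,0.75,0],"turn":[0,0,0]},{"grip":8.5,"dp":[-4,0.75,0],"turn":[0,0,0]},{"grip":8.5,"dp":[-4,0.75,0],"turn":[0,0,0]},{"grip":8.5,"dp":[-4,0.75,0],"turn":[0,0,0]},{"grip":8.5,"dp":[-4,0.75,0],"turn":[0,0,0]},{"grip":8.5,"dp":[-1,0,0],"turn":[0,0,0]},{"grip":8.5,"dp":[0,0,0],"turn":[0,0,0]}]'; python3 go.py 441.3 -61.6 107 10.6
python3 - <<'E'
from h import *
p,W=cloud('top')
N=W[(abs(W[...,0]-.66)<.06)&(abs(W[...,1]-.023)<.06)];T=N[N[:,2]>.06]
print(len(T),rect(T[:,:2]),np.percentile(T[:,2],[5,50,95]))
E
```

```text
t: 8.4
tool_pos: [0.4371, -0.062, 0.2019]
tcp_rot: [[0.983, 0.182, 0.002], [0.182, -0.983, -0.0], [0.002, 0.001, -1.0]]
force: [0.0, -0.0, -0.5]
grip_width: 0.0851
t 8.4 pos [ 0.4371 -0.062   0.2019] phi 10.51 turn z -0.002 then dp cm [0.42 0.03 9.49] tilt [ 2.1e-03 -4.0e-04 -1.0e+00] w 0.08506556985439286 F [ 0.  -0.  -0.5]
372 (array([661.1,  24.2]), array([48.3, 46.6]), 35.2) [0.06681935 0.07016727 0.07294691]
```

Cup one is standing on the tray floor, with its top at 70.2 mm (66 + 4).

```bash
python3 -m inch '[{"grip":8.5,"dp":[0.4,0,1],"turn":[0,0,0]},{"grip":8.5,"dp":[0,0,2],"turn":[0,0,0]},{"grip":8.5,"dp":[0,0,2],"turn":[0,0,0]},{"grip":8.5,"dp":[0,0,2],"turn":[0,0,0]},{"grip":8.5,"dp":[0,0,1.5],"turn":[0,0,0]},{"grip":8.5,"dp":[0,0,1],"turn":[0,0,0]},{"grip":8.5,"dp":[0,0,0],"turn":[0,0,0]},{"grip":8.5,"dp":[0,0,0],"turn":[0,0,0]},{"grip":3,"dp":[0,0,0],"turn":[0,0,0]},{"grip":3,"dp":[0,0,0],"turn":[0,0,0]},{"grip":3,"dp":[0,0,0],"turn":[0,0,0]},{"grip":3,"dp":[0,0,0],"turn":[0,0,0]},{"grip":3,"dp":[0,0,0],"turn":[0,0,0]},{"grip":3,"dp":[0,0,0],"turn":[0,0,0]},{"grip":3,"dp":[0,0,0],"turn":[0,0,0]},{"grip":3,"dp":[0,0,0],"turn":[0,0,0]}]' 30; python3 go.py 589.6 9.6 230 10.6
python3 -m inch '[{"grip":3,"dp":[0,0,-1],"turn":[0,0,0]},{"grip":3,"dp":[0,0,-2],"turn":[0,0,0]},{"grip":3,"dp":[0,0,-3],"turn":[0,0,0]},{"grip":3,"dp":[0,0,-3],"turn":[0,0,0]},{"grip":3,"dp":[0,0,-2],"turn":[0,0,0]},{"grip":3,"dp":[1,-0.3,-1],"turn":[0,0,0]},{"grip":3,"dp":[2.5,-0.7,0],"turn":[0,0,0]},{"grip":3,"dp":[2.5,-0.7,0],"turn":[0,0,0]},{"grip":3,"dp":[2.5,-0.7,0],"turn":[0,0,0]},{"grip":3,"dp":[2.5,-0.7,0],"turn":[0,0,0]},{"grip":3,"dp":[2.5,-0.7,0],"turn":[0,0,0]},{"grip":3,"dp":[1.5,-0.4,0],"turn":[0,0,0]},{"grip":3,"dp":[0.8,-0.2,0],"turn":[0,0,0]},{"grip":3,"dp":[0,0,0],"turn":[0,0,0]},{"grip":3,"dp":[0,0,0],"turn":[0,0,0]},{"grip":3,"dp":[0,0,0],"turn":[0,0,0]}]'; python3 go.py 589.6 9.6 112 10.6
```

```text
t: 10.05
tool_pos: [0.4424, -0.0612, 0.1069]
tcp_rot: [[0.983, 0.184, 0.002], [0.184, -0.983, -0.001], [0.002, 0.001, -1.0]]
force: [-0.2, 0.5, 5.7]
grip_width: 0.047
t 10.1 pos [ 0.4424 -0.0612  0.1069] phi 10.58 turn z -0.0 then dp cm [ 15.77  -4.25 -12.31] tilt [ 1.9e-03 -5.0e-04 -1.0e+00] w 0.046955670492008 F [-0.2  0.5  5.7]
t: 11.65
tool_pos: [0.5883, 0.0108, 0.226]
tcp_rot: [[0.983, 0.183, -0.001], [0.183, -0.983, -0.0], [-0.001, 0.0, -1.0]]
force: [-0.7, -0.4, 0.2]
grip_width: 0.0472
t 11.7 pos [0.5883 0.0108 0.226 ] phi 10.55 turn z -0.001 then dp cm [ 0.11  0.14 11.4 ] tilt [-5.e-04 -3.e-04 -1.e+00] w 0.04722762566068071 F [-0.7 -0.4  0.2]
```

```bash
python3 -m inch '[{"grip":3,"dp":[0.1,0.1,1],"turn":[0,0,0]},{"grip":3,"dp":[0,0,2.5],"turn":[0,0,0]},{"grip":3,"dp":[0,0,2.5],"turn":[0,0,0]},{"grip":3,"dp":[0,0,2.5],"turn":[0,0,0]},{"grip":3,"dp":[0,0,1.5],"turn":[0,0,0]},{"grip":3,"dp":[0,0,0.8],"turn":[0,0,0]},{"grip":3,"dp":[0,0,0.5],"turn":[0,0,0]},{"grip":3,"dp":[0,0,0.2],"turn":[0,0,0]},{"grip":3,"dp":[0,0,0],"turn":[0,0,0]},{"grip":3,"dp":[0,0,0],"turn":[0,0,0]}]'; python3 go.py 589.6 9.6 111 10.6
```

```text
t: 12.65
tool_pos: [0.5908, 0.0104, 0.1121]
tcp_rot: [[0.983, 0.184, 0.002], [0.184, -0.983, -0.0], [0.002, 0.001, -1.0]]
force: [0.4, 0.0, -0.5]
grip_width: 0.0472
t 12.7 pos [0.5908 0.0104 0.1121] phi 10.59 turn z -0.0 then dp cm [-0.13  0.06  0.11] tilt [ 2.2e-03 -2.0e-04 -1.0e+00] w 0.047207306720798474 F [ 0.4  0.  -0.5]
```

```bash
python3 -m inch '[{"grip":3,"dp":[0,0,0.12],"turn":[0,0,0]},{"grip":3,"dp":[0,0,0],"turn":[0,0,0]},{"grip":8.5,"dp":[0,0,0],"turn":[0,0,0]},{"grip":8.5,"dp":[0,0,0],"turn":[0,0,0]},{"grip":8.5,"dp":[0,0,0],"turn":[0,0,0]},{"grip":8.5,"dp":[0,0,0],"turn":[0,0,0]},{"grip":8.5,"dp":[0,0,-1],"turn":[0,0,0]},{"grip":8.5,"dp":[0,0,-2],"turn":[0,0,0]},{"grip":8.5,"dp":[0,0,-3],"turn":[0,0,0]},{"grip":8.5,"dp":[0,0,-3],"turn":[0,0,0]},{"grip":8.5,"dp":[0,0,0],"turn":[0,0,-0.144]},{"grip":8.5,"dp":[0,0,0],"turn":[0,0,-0.144]},{"grip":8.5,"dp":[0,0,0],"turn":[0,0,-0.144]},{"grip":8.5,"dp":[0,0,0],"turn":[0,0,-0.144]},{"grip":8.5,"dp":[0,0,0],"turn":[0,0,-0.144]},{"grip":8.5,"dp":[0,0,0],"turn":[0,0,-0.144]},{"grip":8.5,"dp":[0,0,0],"turn":[0,0,-0.144]},{"grip":8.5,"dp":[0,0,0],"turn":[0,0,-0.144]},{"grip":8.5,"dp":[0,0,0],"turn":[0,0,-0.144]},{"grip":8.5,"dp":[0,0,0],"turn":[0,0,0]}]'; python3 go.py 424 59 180 85
```

```text
t: 14.65
tool_pos: [0.5903, 0.0104, 0.2005]
tcp_rot: [[0.09, 0.996, 0.001], [0.996, -0.09, -0.0], [-0.0, 0.001, -1.0]]
force: [0.0, 0.6, 0.6]
grip_width: 0.0853
t 14.7 pos [0.5903 0.0104 0.2005] phi 84.83 turn z -0.003 then dp cm [  3.39 -16.99   2.05] tilt [ 9.e-04 -2.e-04 -1.e+00] w 0.08528732206874672 F [0.  0.6 0.6]
```

```bash
python3 -m inch '[{"grip":8.5,"dp":[0.7,-3.4,0],"turn":[0,0,0]},{"grip":8.5,"dp":[0.7,-3.4,0],"turn":[0,0,0]},{"grip":8.5,"dp":[0.7,-3.4,0.5],"turn":[0,0,0]},{"grip":8.5,"dp":[0.7,-3.4,0.5],"turn":[0,0,0]},{"grip":8.5,"dp":[0.6,-3.4,1],"turn":[0,0,0]},{"grip":8.5,"dp":[0,0,0],"turn":[0,0,0]},{"grip":8.5,"dp":[0,0,0],"turn":[0,0,0]},{"grip":8.5,"dp":[0,0,0],"turn":[0,0,0]}]'; python3 go.py 424 59 96 85
python3 - <<'E'
from h import *
p,W=cloud('top'); cv2.imwrite('pics/t2.png',cv2.resize(p[160:310,90:290],None,fx=4,fy=4))
p,_=cloud('scene'); 
for y in (.0096,):
  N=W[(abs(W[...,0]-.59)<.035)&(abs(W[...,1]-y)<.05)];T=N[N[:,2]>.06]
  print(len(T),rect(T[:,:2]),np.percentile(T[:,2],[5,50,95]))
for x,y in [(.424,.06),(.4365,.2104)]:
  N=W[(abs(W[...,0]-x)<.04)&(abs(W[...,1]-y)<.04)]
  T=N[(N[:,2]>.044)&(N[:,2]<.056)]; print(len(T),rect(T[:,:2]))
E
```

```text
t: 15.45
tool_pos: [0.4252, 0.0594, 0.181]
tcp_rot: [[0.091, 0.996, 0.003], [0.996, -0.091, -0.0], [0.0, 0.003, -1.0]]
force: [-0.0, -0.1, -0.2]
grip_width: 0.0853
t 15.4 pos [0.4252 0.0594 0.181 ] phi 84.76 turn z -0.004 then dp cm [-0.05 -0.12  8.5 ] tilt [ 3.e-03 -2.e-04 -1.e+00] w 0.08527272416751305 F [-0.  -0.1 -0.2]
373 (array([589.3,  10.4]), array([47.7, 46.9]), 18.1) [0.06711725 0.07028158 0.07287817]
11 (array([434.5,  43. ]), array([9.5, 4.7]), 44.7)
192 (array([435.6, 213.4]), array([27.5, 38.7]), 13.7)
```

View pics/t2.png

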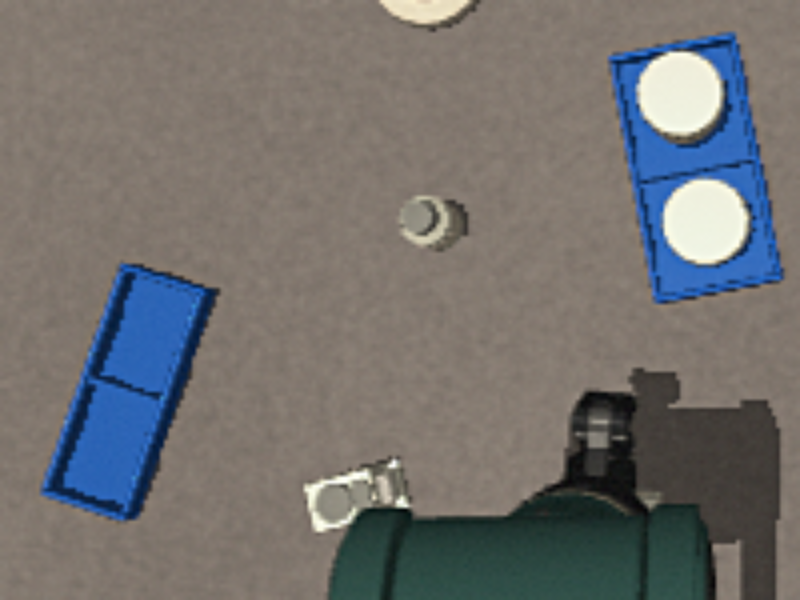

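Both cups are seated in the tray: the crop shows them at (680,95) and (706,222), with tops at 70 mm. Cartridge R is under the gripper. I'll shift the target 2 mm away from the foot side and descend.

```bash
python3 -m inch '[{"grip":8.5,"dp":[-0.25,-0.1,1],"turn":[0,0,0]},{"grip":8.5,"dp":[0,0,2],"turn":[0,0,0]},{"grip":8.5,"dp":[0,0,2],"turn":[0,0,0]},{"grip":8.5,"dp":[0,0,2],"turn":[0,0,0]},{"grip":8.5,"dp":[0,0,1],"turn":[0,0,0]},{"grip":8.5,"dp":[0,0,0.5],"turn":[0,0,0]},{"grip":8.5,"dp":[0,0,0],"turn":[0,0,0]},{"grip":8.5,"dp":[0,0,0],"turn":[0,0,0]},{"grip":4,"dp":[0,0,0],"turn":[0,0,0]},{"grip":4,"dp":[0,0,0],"turn":[0,0,0]},{"grip":4,"dp":[0,0,0],"turn":[0,0,0]},{"grip":4,"dp":[0,0,0],"turn":[0,0,0]},{"grip":1,"dp":[0,0,0],"turn":[0,0,0]},{"grip":1,"dp":[0,0,0],"turn":[0,0,0]},{"grip":1,"dp":[0,0,0],"turn":[0,0,0]},{"grip":1,"dp":[0,0,0],"turn":[0,0,0]},{"grip":1,"dp":[0,0,0],"turn":[0,0,0]},{"grip":1,"dp":[0,0,0],"turn":[0,0,0]},{"grip":1,"dp":[0,0,0],"turn":[0,0,0]},{"grip":1,"dp":[0,0,0],"turn":[0,0,0]}]' 30; python3 go.py 463.7 357.3 230 161.9
```

```text
t: 17.55
tool_pos: [0.4229, 0.0572, 0.095]
tcp_rot: [[0.09, 0.996, 0.001], [0.996, -0.09, -0.0], [-0.0, 0.001, -1.0]]
force: [0.9, -0.3, 4.2]
grip_width: 0.0272
t 17.6 pos [0.4229 0.0572 0.095 ] phi 84.85 turn z -1.345 then dp cm [  5.45  29.79 -13.5 ] tilt [ 8.e-04 -1.e-04 -1.e+00] w 0.027245279018328263 F [ 0.9 -0.3  4.2]
```

```bash
python3 -m inch '[{"grip":1,"dp":[0,0,-1],"turn":[0,0,0]},{"grip":1,"dp":[0,0,-2],"turn":[0,0,0]},{"grip":1,"dp":[0,0,-3],"turn":[0,0,0]},{"grip":1,"dp":[0,0,-3],"turn":[0,0,0]},{"grip":1,"dp":[0,0,-3],"turn":[0,0,0]},{"grip":1,"dp":[0,0,-1.5],"turn":[0,0,0]},{"grip":1,"dp":[0,0,0],"turn":[0,0,-0.1]},{"grip":1,"dp":[0,0,0],"turn":[0,0,-0.145]},{"grip":1,"dp":[0,0,0],"turn":[0,0,-0.145]},{"grip":1,"dp":[0,0,0],"turn":[0,0,-0.145]},{"grip":1,"dp":[0,0,0],"turn":[0,0,-0.145]},{"grip":1,"dp":[0,0,0],"turn":[0,0,-0.145]},{"grip":1,"dp":[0,0,0],"turn":[0,0,-0.145]},{"grip":1,"dp":[0,0,0],"turn":[0,0,-0.145]},{"grip":1,"dp":[0,0,0],"turn":[0,0,-0.145]},{"grip":1,"dp":[0,0,0],"turn":[0,0,-0.085]},{"grip":1,"dp":[0,0,0],"turn":[0,0,0]}]'; python3 go.py 467.5 356.1 230 161.9
```

```text
t: 19.25
tool_pos: [0.4222, 0.0572, 0.2294]
tcp_rot: [[-0.95, 0.311, -0.001], [0.311, 0.95, -0.0], [0.001, -0.0, -1.0]]
force: [-0.0, 0.3, 0.4]
grip_width: 0.0271
t 19.2 pos [0.4222 0.0572 0.2294] phi 161.89 turn z -0.0 then dp cm [ 4.98 29.82 -0.06] tilt [-1.3e-03 -1.0e-04 -1.0e+00] w 0.027077364441126246 F [-0.   0.3  0.4]
```

```bash
python3 -m inch '[{"grip":1,"dp":[0.25,1.5,0],"turn":[0,0,0]},{"grip":1,"dp":[0.45,2.7,0],"turn":[0,0,0]},{"grip":1,"dp":[0.45,2.7,0],"turn":[0,0,0]},{"grip":1,"dp":[0.45,2.7,0],"turn":[0,0,0]},{"grip":1,"dp":[0.45,2.7,0],"turn":[0,0,0]},{"grip":1,"dp":[0.45,2.7,0],"turn":[0,0,0]},{"grip":1,"dp":[0.45,2.7,0],"turn":[0,0,0]},{"grip":1,"dp":[0.45,2.7,0],"turn":[0,0,0]},{"grip":1,"dp":[0.45,2.7,0],"turn":[0,0,0]},{"grip":1,"dp":[0.45,2.7,0],"turn":[0,0,0]},{"grip":1,"dp":[0.4,2.4,0],"turn":[0,0,0]},{"grip":1,"dp":[0.25,1.6,0],"turn":[0,0,0]},{"grip":1,"dp":[0,0,0],"turn":[0,0,0]},{"grip":1,"dp":[0,0,0],"turn":[0,0,0]},{"grip":1,"dp":[0,0,0],"turn":[0,0,0]}]'; python3 go.py 467.5 356.1 99 161.9
python3 - <<'E'
from h import *
p,W=cloud('top'); cv2.imwrite('pics/t3.png',cv2.resize(p[200:320,70:230],None,fx=5,fy=5))
E
```

```text
t: 20.75
tool_pos: [0.4681, 0.3549, 0.2296]
tcp_rot: [[-0.95, 0.312, -0.0], [0.312, 0.95, -0.001], [-0.0, -0.001, -1.0]]
force: [-0.1, -0.3, -0.7]
grip_width: 0.0275
t 20.8 pos [0.4681 0.3549 0.2296] phi 161.83 turn z -0.001 then dp cm [ 0.1   0.1  13.06] tilt [-3.e-04 -9.e-04 -1.e+00] w 0.02750462187587657 F [-0.1 -0.3 -0.7]
```

View pics/t3.png

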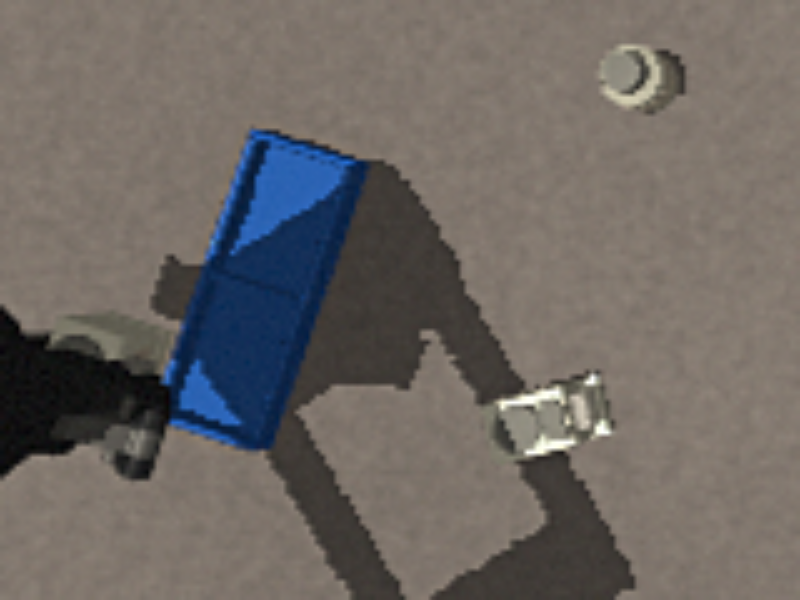

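Cartridge R is held level at (110,335); parallax shifts it left of the tray. Lowering it now.

```bash
python3 -m inch '[{"grip":1,"dp":[0.1,0.1,1],"turn":[0,0,0]},{"grip":1,"dp":[0,0,2.5],"turn":[0,0,0]},{"grip":1,"dp":[0,0,2.5],"turn":[0,0,0]},{"grip":1,"dp":[0,0,2.5],"turn":[0,0,0]},{"grip":1,"dp":[0,0,2],"turn":[0,0,0]},{"grip":1,"dp":[0,0,1],"turn":[0,0,0]},{"grip":1,"dp":[0,0,0.8],"turn":[0,0,0]},{"grip":1,"dp":[0,0,0.6],"turn":[0,0,0]},{"grip":1,"dp":[0,0,0],"turn":[0,0,0]},{"grip":1,"dp":[0,0,0],"turn":[0,0,0]}]'; python3 go.py 467.5 356.1 99 161.9
```

```text
t: 21.8
tool_pos: [0.468, 0.3573, 0.1015]
tcp_rot: [[-0.951, 0.311, 0.001], [0.311, 0.951, 0.001], [-0.001, 0.001, -1.0]]
force: [-0.6, -0.0, -0.8]
grip_width: 0.0274
t 21.8 pos [0.468  0.3573 0.1015] phi 161.91 turn z 0.0 then dp cm [ 0.   -0.13  0.25] tilt [ 1.4e-03  7.0e-04 -1.0e+00] w 0.027403719185644975 F [-0.6 -0.  -0.8]
```

```bash
python3 -m inch '[{"grip":1,"dp":[0,-0.1,0.15],"turn":[0,0,0]},{"grip":1,"dp":[0,0,0.12],"turn":[0,0,0]},{"grip":1,"dp":[0,0,0],"turn":[0,0,0]},{"grip":8.5,"dp":[0,0,0],"turn":[0,0,0]},{"grip":8.5,"dp":[0,0,0],"turn":[0,0,0]},{"grip":8.5,"dp":[0,0,0],"turn":[0,0,0]},{"grip":8.5,"dp":[0,0,0],"turn":[0,0,0]},{"grip":8.5,"dp":[0,0,0],"turn":[0,0,0]},{"grip":8.5,"dp":[0,0,-1],"turn":[0,0,0]},{"grip":8.5,"dp":[0,0,-2],"turn":[0,0,0]},{"grip":8.5,"dp":[0,0,-3],"turn":[0,0,0]},{"grip":8.5,"dp":[0,0,-3],"turn":[0,0,0]},{"grip":8.5,"dp":[0,0,0],"turn":[0,0,0.145]},{"grip":8.5,"dp":[0,0,0],"turn":[0,0,0.145]},{"grip":8.5,"dp":[0,0,0],"turn":[0,0,0.145]},{"grip":8.5,"dp":[0,0,0],"turn":[0,0,0.145]},{"grip":8.5,"dp":[0,0,0],"turn":[0,0,0.145]},{"grip":8.5,"dp":[0,0,0],"turn":[0,0,0.145]},{"grip":8.5,"dp":[0,0,0],"turn":[0,0,0.145]},{"grip":8.5,"dp":[0,0,0],"turn":[0,0,0]}]'; python3 go.py 435.6 213.4 180 103.8
```

```text
t: 23.8
tool_pos: [0.4673, 0.3562, 0.1888]
tcp_rot: [[-0.238, 0.971, 0.001], [0.971, 0.238, 0.0], [0.0, 0.001, -1.0]]
force: [-0.6, 0.3, 0.4]
grip_width: 0.0849
t 23.8 pos [0.4673 0.3562 0.1888] phi 103.77 turn z -0.001 then dp cm [-13.11  -6.49   0.88] tilt [ 8.e-04  4.e-04 -1.e+00] w 0.0848532292137327 F [-0.6  0.3  0.4]
```

```bash
python3 -m inch '[{"grip":8.5,"dp":[-2.6,-1.3,0],"turn":[0,0,0]},{"grip":8.5,"dp":[-3.5,-1.7,0],"turn":[0,0,0]},{"grip":8.5,"dp":[-3.5,-1.7,0.4],"turn":[0,0,0]},{"grip":8.5,"dp":[-3.5,-1.8,0.5],"turn":[0,0,0]},{"grip":8.5,"dp":[0,0,0],"turn":[0,0,0]},{"grip":8.5,"dp":[0,0,0],"turn":[0,0,0]},{"grip":8.5,"dp":[0,0,0],"turn":[0,0,0]}]'; python3 go.py 435.6 213.4 95 103.8
python3 - <<'E'
from h import *
p,W=cloud('top')
N=W[(abs(W[...,0]-.464)<.05)&(abs(W[...,1]-.357)<.05)];T=N[N[:,2]>.044]
print(len(T),rect(T[:,:2]),np.percentile(T[:,2],[5,25,50,75,95]))
E
```

```text
t: 24.5
tool_pos: [0.4358, 0.2142, 0.1798]
tcp_rot: [[-0.239, 0.971, 0.002], [0.971, 0.239, 0.001], [0.001, 0.002, -1.0]]
force: [0.9, 0.7, 0.0]
grip_width: 0.0852
t 24.5 pos [0.4358 0.2142 0.1798] phi 103.85 turn z 0.001 then dp cm [-0.07 -0.04  8.48] tilt [ 0.0016  0.001  -1.    ] w 0.08520498118502262 F [0.9 0.7 0. ]
213 (array([467.2, 357. ]), array([28.5, 38.5]), 71.7) [0.04676531 0.05168826 0.05395914 0.05616363 0.05851991]
```

Cartridge one is seated: its tower top is at about 52 mm, its cap at 56 mm, and it is aligned at 71.7°. Now the second one.

```bash
python3 -m inch '[{"grip":8.5,"dp":[-0.1,0,1],"turn":[0,0,0]},{"grip":8.5,"dp":[0,0,2],"turn":[0,0,0]},{"grip":8.5,"dp":[0,0,2],"turn":[0,0,0]},{"grip":8.5,"dp":[0,0,2],"turn":[0,0,0]},{"grip":8.5,"dp":[0,0,1],"turn":[0,0,0]},{"grip":8.5,"dp":[0,0,0.5],"turn":[0,0,0]},{"grip":8.5,"dp":[0,0,0],"turn":[0,0,0]},{"grip":8.5,"dp":[0,0,0],"turn":[0,0,0]},{"grip":4,"dp":[0,0,0],"turn":[0,0,0]},{"grip":4,"dp":[0,0,0],"turn":[0,0,0]},{"grip":4,"dp":[0,0,0],"turn":[0,0,0]},{"grip":4,"dp":[0,0,0],"turn":[0,0,0]},{"grip":1,"dp":[0,0,0],"turn":[0,0,0]},{"grip":1,"dp":[0,0,0],"turn":[0,0,0]},{"grip":1,"dp":[0,0,0],"turn":[0,0,0]},{"grip":1,"dp":[0,0,0],"turn":[0,0,0]},{"grip":1,"dp":[0,0,0],"turn":[0,0,0]},{"grip":1,"dp":[0,0,0],"turn":[0,0,0]},{"grip":1,"dp":[0,0,0],"turn":[0,0,0]},{"grip":1,"dp":[0,0,0],"turn":[0,0,0]}]' 30; python3 go.py 435.6 213.4 230 161.9
python3 -m inch '[{"grip":1,"dp":[0,0,-1],"turn":[0,0,0]},{"grip":1,"dp":[0,0,-2],"turn":[0,0,0]},{"grip":1,"dp":[0,0,-3],"turn":[0,0,0]},{"grip":1,"dp":[0,0,-3],"turn":[0,0,0]},{"grip":1,"dp":[0,0,-3],"turn":[0,0,0]},{"grip":1,"dp":[0,0,-1.5],"turn":[0,0,0]},{"grip":1,"dp":[0,0,0],"turn":[0,0,-0.1]},{"grip":1,"dp":[0,0,0],"turn":[0,0,-0.14]},{"grip":1,"dp":[0,0,0],"turn":[0,0,-0.14]},{"grip":1,"dp":[0,0,0],"turn":[0,0,-0.14]},{"grip":1,"dp":[0,0,0],"turn":[0,0,-0.14]},{"grip":1,"dp":[0,0,0],"turn":[0,0,-0.14]},{"grip":1,"dp":[0,0,0],"turn":[0,0,-0.14]},{"grip":1,"dp":[0,0,0],"turn":[0,0,-0.073]},{"grip":1,"dp":[0,0,0],"turn":[0,0,0]},{"grip":1,"dp":[0,0,0],"turn":[0,0,0]}]'; python3 go.py 524.5 337.3 230 161.9
```

```text
t: 26.55
tool_pos: [0.4357, 0.2125, 0.0943]
tcp_rot: [[-0.238, 0.971, 0.001], [0.971, 0.238, 0.0], [-0.0, 0.001, -1.0]]
force: [0.2, 0.5, 2.6]
grip_width: 0.0277
t 26.6 pos [0.4357 0.2125 0.0943] phi 103.75 turn z -1.015 then dp cm [  0.03   0.08 -13.57] tilt [ 7.e-04  1.e-04 -1.e+00] w 0.02766750965332306 F [0.2 0.5 2.6]
t: 28.15
tool_pos: [0.4352, 0.2124, 0.2288]
tcp_rot: [[-0.949, 0.314, -0.001], [0.314, 0.949, -0.0], [0.001, -0.001, -1.0]]
force: [0.0, -0.5, -0.6]
grip_width: 0.0274
t 28.1 pos [0.4352 0.2124 0.2288] phi 161.7 turn z -0.004 then dp cm [-4.61 14.65 -0.12] tilt [-7.e-04 -3.e-04 -1.e+00] w 0.02740629883302321 F [ 0.  -0.5 -0.6]
```

```bash
python3 -m inch '[{"grip":1,"dp":[-0.4,1.3,0],"turn":[0,0,-0.004]},{"grip":1,"dp":[-0.8,2.5,0],"turn":[0,0,0]},{"grip":1,"dp":[-0.8,2.5,0],"turn":[0,0,0]},{"grip":1,"dp":[-0.8,2.5,0],"turn":[0,0,0]},{"grip":1,"dp":[-0.8,2.5,0],"turn":[0,0,0]},{"grip":1,"dp":[-0.6,2,0],"turn":[0,0,0]},{"grip":1,"dp":[-0.4,1.2,0],"turn":[0,0,0]},{"grip":1,"dp":[0,0,0],"turn":[0,0,0]},{"grip":1,"dp":[0,0,0],"turn":[0,0,0]},{"grip":1,"dp":[0,0,0],"turn":[0,0,0]}]'; python3 go.py 524.5 337.3 98.3 161.9
```

```text
t: 29.15
tool_pos: [0.5237, 0.3359, 0.2288]
tcp_rot: [[-0.951, 0.309, -0.0], [0.309, 0.951, -0.0], [0.0, -0.001, -1.0]]
force: [-0.6, -1.2, 0.5]
grip_width: 0.0274
t 29.1 pos [0.5237 0.3359 0.2288] phi 162.0 turn z 0.002 then dp cm [-0.03  0.16 13.05] tilt [-4.e-04 -4.e-04 -1.e+00] w 0.027375498510765185 F [-0.6 -1.2  0.5]
```

```bash
python3 -m inch '[{"grip":1,"dp":[0,0,1],"turn":[0,0,0]},{"grip":1,"dp":[0,0,2.5],"turn":[0,0,0]},{"grip":1,"dp":[0,0,2.5],"turn":[0,0,0]},{"grip":1,"dp":[0,0,2.5],"turn":[0,0,0]},{"grip":1,"dp":[0,0,2],"turn":[0,0,0]},{"grip":1,"dp":[0,0,1],"turn":[0,0,0]},{"grip":1,"dp":[0,0,0.8],"turn":[0,0,0]},{"grip":1,"dp":[0,0,0.6],"turn":[0,0,0]},{"grip":1,"dp":[0,0,0],"turn":[0,0,0]},{"grip":1,"dp":[0,0,0],"turn":[0,0,0]}]'; python3 go.py 524.5 337.3 98.3 161.9
```

```text
t: 30.15
tool_pos: [0.5244, 0.3364, 0.1009]
tcp_rot: [[-0.951, 0.309, 0.001], [0.309, 0.951, 0.001], [-0.001, 0.001, -1.0]]
force: [-0.4, -0.1, -1.0]
grip_width: 0.0276
t 30.1 pos [0.5244 0.3364 0.1009] phi 162.02 turn z 0.002 then dp cm [0.02 0.09 0.26] tilt [ 1.4e-03  6.0e-04 -1.0e+00] w 0.027577931023267128 F [-0.4 -0.1 -1. ]
```

```bash
python3 -m inch '[{"grip":1,"dp":[0,0,0.15],"turn":[0,0,0]},{"grip":1,"dp":[0,0,0.12],"turn":[0,0,0]},{"grip":1,"dp":[0,0,0],"turn":[0,0,0]},{"grip":8.5,"dp":[0,0,0],"turn":[0,0,0]},{"grip":8.5,"dp":[0,0,0],"turn":[0,0,0]},{"grip":8.5,"dp":[0,0,0],"turn":[0,0,0]},{"grip":8.5,"dp":[0,0,0],"turn":[0,0,0]},{"grip":8.5,"dp":[0,0,0],"turn":[0,0,0]},{"grip":8.5,"dp":[0,0,-1],"turn":[0,0,0]},{"grip":8.5,"dp":[0,0,-2],"turn":[0,0,0]},{"grip":8.5,"dp":[0,0,-3],"turn":[0,0,0]},{"grip":8.5,"dp":[0,0,-4],"turn":[0,0,0]},{"grip":8.5,"dp":[0,0,0],"turn":[0,0,0.145]},{"grip":8.5,"dp":[0,0,0],"turn":[0,0,0.145]},{"grip":8.5,"dp":[0,0,0],"turn":[0,0,0.145]},{"grip":8.5,"dp":[0,0,0],"turn":[0,0,0.145]},{"grip":8.5,"dp":[0,0,0],"turn":[0,0,0.145]},{"grip":8.5,"dp":[0,0,0],"turn":[0,0,0.145]},{"grip":8.5,"dp":[0,0,0],"turn":[0,0,0.145]},{"grip":8.5,"dp":[0,0,0],"turn":[0,0,0]}]'; 
python3 - <<'E'
from h import *
p,W=cloud('top'); cv2.imwrite('pics/t4.png',cv2.resize(p[180:300,70:230],None,fx=5,fy=5))
N=W[(abs(W[...,0]-.592)<.04)&(abs(W[...,1]-.168)<.04)]
T=N[N[:,2]>.066]; print('cap',len(T),rect(T[:,:2]),(T.mean(0)*1000).round(1))
T=N[N[:,2]>.04]; print('body',len(T),rect(T[:,:2]))
E
python3 go.py 592 168 190 103.8
```

```text
t: 32.15
tool_pos: [0.5241, 0.3362, 0.1982]
tcp_rot: [[-0.24, 0.971, 0.001], [0.971, 0.24, 0.0], [0.0, 0.001, -1.0]]
force: [0.2, 1.0, 0.4]
grip_width: 0.0845
cap 52 (array([592.7, 168.6]), array([16.9, 15.6]), 89.7) [592.2 168.4  72.1]
body 124 (array([592. , 168.3]), array([26.3, 25.5]), 43.3)
t 32.2 pos [0.5241 0.3362 0.198 ] phi 104.03 turn z 0.004 then dp cm [-17.96   2.58   0.8 ] tilt [ 8.e-04  3.e-04 -1.e+00] w 0.08491086847371276 F [ 0.8 -0.1 -0.3]
```

View pics/t4.png

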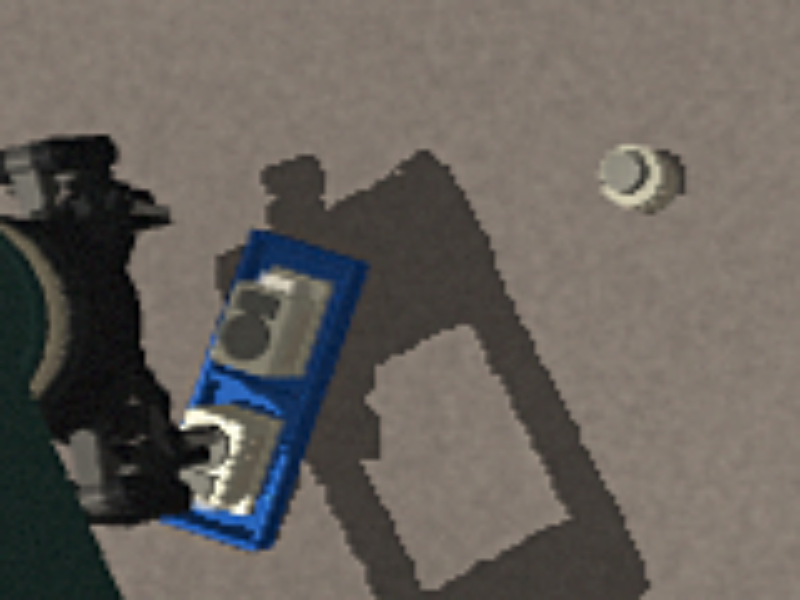

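Both cartridges stand in their bays, at (265,325) and (235,460). The bottle's cap gives (592,168.5), which agrees with the earlier measurement. Moving to it now.

```bash
python3 -m inch '[{"grip":8.5,"dp":[-2.5,0.4,0],"turn":[0,0,0]},{"grip":8.5,"dp":[-4,0.6,0],"turn":[0,0,0]},{"grip":8.5,"dp":[-4,0.6,0],"turn":[0,0,0]},{"grip":8.5,"dp":[-4,0.6,0],"turn":[0,0,0]},{"grip":8.5,"dp":[-3.5,0.4,0],"turn":[0,0,0]},{"grip":8.5,"dp":[0,0,0],"turn":[0,0,0]},{"grip":8.5,"dp":[0,0,0],"turn":[0,0,0]},{"grip":8.5,"dp":[0,0,0],"turn":[0,0,0]}]'; python3 go.py 592.2 168.4 95 104
```

```text
t: 33.0
tool_pos: [0.5921, 0.1685, 0.1975]
tcp_rot: [[-0.242, 0.97, -0.0], [0.97, 0.242, 0.001], [0.001, 0.0, -1.0]]
force: [-0.3, 0.6, 0.1]
grip_width: 0.0845
t 33.0 pos [0.5921 0.1685 0.1975] phi 103.98 turn z -0.0 then dp cm [-1.000e-02  1.000e-02  1.025e+01] tilt [-0.e+00  5.e-04 -1.e+00] w 0.08454266589509893 F [-0.3  0.6  0.1]
```

```bash
python3 -m inch '[{"grip":8.5,"dp":[0,0,1.3],"turn":[0,0,0]},{"grip":8.5,"dp":[0,0,2.5],"turn":[0,0,0]},{"grip":8.5,"dp":[0,0,2.5],"turn":[0,0,0]},{"grip":8.5,"dp":[0,0,2],"turn":[0,0,0]},{"grip":8.5,"dp":[0,0,1.4],"turn":[0,0,0]},{"grip":8.5,"dp":[0,0,0.5],"turn":[0,0,0]},{"grip":8.5,"dp":[0,0,0],"turn":[0,0,0]},{"grip":8.5,"dp":[0,0,0],"turn":[0,0,0]},{"grip":4,"dp":[0,0,0],"turn":[0,0,0]},{"grip":4,"dp":[0,0,0],"turn":[0,0,0]},{"grip":4,"dp":[0,0,0],"turn":[0,0,0]},{"grip":4,"dp":[0,0,0],"turn":[0,0,0]},{"grip":1,"dp":[0,0,0],"turn":[0,0,0]},{"grip":1,"dp":[0,0,0],"turn":[0,0,0]},{"grip":1,"dp":[0,0,0],"turn":[0,0,0]},{"grip":1,"dp":[0,0,0],"turn":[0,0,0]},{"grip":1,"dp":[0,0,0],"turn":[0,0,0]},{"grip":1,"dp":[0,0,0],"turn":[0,0,0]},{"grip":1,"dp":[0,0,0],"turn":[0,0,0]},{"grip":1,"dp":[0,0,0],"turn":[0,0,0]}]' 30; python3 go.py 489 -346.5 245 104
python3 -m inch '[{"grip":1,"dp":[0,0,-1],"turn":[0,0,0]},{"grip":1,"dp":[0,0,-2],"turn":[0,0,0]},{"grip":1,"dp":[0,0,-3],"turn":[0,0,0]},{"grip":1,"dp":[0,0,-3],"turn":[0,0,0]},{"grip":1,"dp":[0,0,-3],"turn":[0,0,0]},{"grip":1,"dp":[0,0,-2],"turn":[0,0,0]},{"grip":1,"dp":[0,0,-1],"turn":[0,0,0]},{"grip":1,"dp":[0,0,0],"turn":[0,0,0]}]'; python3 go.py 489 -346.5 245 104
```

```text
t: 35.0
tool_pos: [0.5925, 0.1676, 0.0955]
tcp_rot: [[-0.24, 0.971, 0.0], [0.971, 0.24, -0.0], [-0.0, 0.0, -1.0]]
force: [-0.3, 0.3, 2.6]
grip_width: 0.0272
t 35.0 pos [0.5925 0.1676 0.0955] phi 103.87 turn z -0.002 then dp cm [-47.38 -22.48 -14.95] tilt [ 5.e-04 -1.e-04 -1.e+00] w 0.027201705795046296 F [-0.3  0.3  2.6]
t: 35.8
tool_pos: [0.5929, 0.1678, 0.2471]
tcp_rot: [[-0.24, 0.971, 0.003], [0.971, 0.24, 0.001], [-0.0, 0.003, -1.0]]
force: [-0.1, 0.3, -1.1]
grip_width: 0.0268
t 35.8 pos [0.5929 0.1678 0.2471] phi 103.87 turn z -0.002 then dp cm [-47.39 -22.52   0.21] tilt [ 3.2e-03  6.0e-04 -1.0e+00] w 0.02681505934968555 F [-0.1  0.3 -1.1]
```

```bash
python3 -m inch '[{"grip":1,"dp":[-1,-0.5,0],"turn":[0,0,0]},{"grip":1,"dp":[-2,-1,0],"turn":[0,0,0]},{"grip":1,"dp":[-2.6,-1.23,0],"turn":[0,0,0]},{"grip":1,"dp":[-2.6,-1.23,0],"turn":[0,0,0]},{"grip":1,"dp":[-2.6,-1.23,0],"turn":[0,0,0]},{"grip":1,"dp":[-2.6,-1.23,0],"turn":[0,0,0]},{"grip":1,"dp":[-2.6,-1.23,0],"turn":[0,0,0]},{"grip":1,"dp":[-2.6,-1.23,0],"turn":[0,0,0]},{"grip":1,"dp":[-2.6,-1.23,0],"turn":[0,0,0]},{"grip":1,"dp":[-2.6,-1.23,0],"turn":[0,0,0]},{"grip":1,"dp":[-2.6,-1.23,0],"turn":[0,0,0]},{"grip":1,"dp":[-2.6,-1.23,0],"turn":[0,0,0]},{"grip":1,"dp":[-2.6,-1.23,0],"turn":[0,0,0]},{"grip":1,"dp":[-2.6,-1.23,0],"turn":[0,0,0]},{"grip":1,"dp":[-2.6,-1.23,0],"turn":[0,0,0]},{"grip":1,"dp":[-2.6,-1.23,0],"turn":[0,0,0]},{"grip":1,"dp":[-2.6,-1.23,0],"turn":[0,0,0]},{"grip":1,"dp":[-2.6,-1.23,0],"turn":[0,0,0]},{"grip":1,"dp":[-1.8,-0.85,0],"turn":[0,0,0]},{"grip":1,"dp":[-1,-0.45,0],"turn":[0,0,0]}]'; python3 -m inch '[{"grip":1,"dp":[0,0,0],"turn":[0,0,0]},{"grip":1,"dp":[0,0,0],"turn":[0,0,0]},{"grip":1,"dp":[0,0,0],"turn":[0,0,0]}]' >/dev/null; python3 go.py 489 -346.5 99.5 104
python3 - <<'E'
from h import *
p,W=cloud('top'); cv2.imwrite('pics/t5.png',cv2.resize(p[200:320,370:530],None,fx=5,fy=5))
E
```

```text
t: 37.8
tool_pos: [0.4859, -0.348, 0.2427]
tcp_rot: [[-0.237, 0.971, -0.004], [0.971, 0.237, 0.002], [0.003, -0.003, -1.0]]
force: [-0.1, -0.0, -0.6]
grip_width: 0.027
t 38.1 pos [ 0.4879 -0.3454  0.245 ] phi 103.93 turn z -0.001 then dp cm [-0.14  0.08 14.55] tilt [-4.e-04  8.e-04 -1.e+00] w 0.02681679324335239 F [-0.6  0.9  0. ]
```

View pics/t5.png

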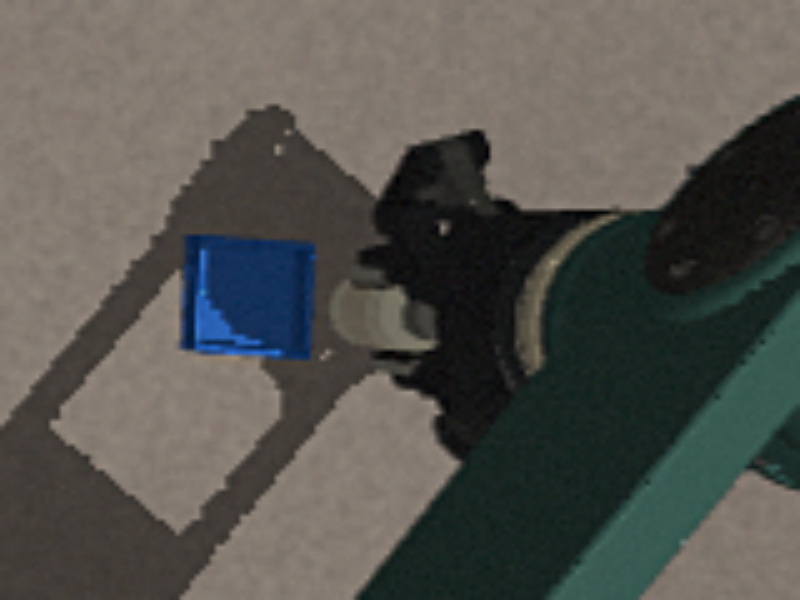

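The bottle is held upright at (380,312), and parallax accounts for its offset from the tray at (248,297). Lowering it.

```bash
python3 -m inch '[{"grip":1,"dp":[-0.1,0.1,1.4],"turn":[0,0,0]},{"grip":1,"dp":[0,0,2.5],"turn":[0,0,0]},{"grip":1,"dp":[0,0,2.5],"turn":[0,0,0]},{"grip":1,"dp":[0,0,2.5],"turn":[0,0,0]},{"grip":1,"dp":[0,0,2],"turn":[0,0,0]},{"grip":1,"dp":[0,0,1.5],"turn":[0,0,0]},{"grip":1,"dp":[0,0,1],"turn":[0,0,0]},{"grip":1,"dp":[0,0,0.8],"turn":[0,0,0]},{"grip":1,"dp":[0,0,0.2],"turn":[0,0,0]},{"grip":1,"dp":[0,0,0],"turn":[0,0,0]},{"grip":1,"dp":[0,0,0],"turn":[0,0,0]}]'; python3 go.py 489 -346.5 99.5 104
```

```text
t: 39.25
tool_pos: [0.4894, -0.3476, 0.1024]
tcp_rot: [[-0.24, 0.971, 0.002], [0.971, 0.24, -0.001], [-0.002, 0.001, -1.0]]
force: [-0.7, -0.9, 0.5]
grip_width: 0.0273
t 39.2 pos [ 0.4894 -0.3476  0.1024] phi 103.87 turn z -0.002 then dp cm [ 0.12 -0.02  0.29] tilt [ 0.0016 -0.0014 -1.    ] w 0.027293548272819854 F [-0.7 -0.9  0.5]
```

```bash
python3 -m inch '[{"grip":1,"dp":[0,0,0.15],"turn":[0,0,0]},{"grip":1,"dp":[0,0,0.14],"turn":[0,0,0]},{"grip":1,"dp":[0,0,0],"turn":[0,0,0]},{"grip":8.5,"dp":[0,0,0],"turn":[0,0,0]},{"grip":8.5,"dp":[0,0,0],"turn":[0,0,0]},{"grip":8.5,"dp":[0,0,0],"turn":[0,0,0]},{"grip":8.5,"dp":[0,0,0],"turn":[0,0,0]},{"grip":8.5,"dp":[0,0,0],"turn":[0,0,0]},{"grip":8.5,"dp":[0,0,-1],"turn":[0,0,0]},{"grip":8.5,"dp":[0,0,-2],"turn":[0,0,0]},{"grip":8.5,"dp":[0,0,-3],"turn":[0,0,0]},{"grip":8.5,"dp":[0,0,-4],"turn":[0,0,0]},{"grip":8.5,"dp":[0,0,-4],"turn":[0,0,0]},{"grip":8.5,"dp":[3,-1.5,0],"turn":[0,0,0]},{"grip":8.5,"dp":[3,-1.5,0],"turn":[0,0,0]},{"grip":8.5,"dp":[3,-1.5,0],"turn":[0,0,0]},{"grip":8.5,"dp":[3,-1.5,0],"turn":[0,0,0]},{"grip":8.5,"dp":[3,-1.5,0],"turn":[0,0,0]},{"grip":8.5,"dp":[0,0,0],"turn":[0,0,0]},{"grip":8.5,"dp":[0,0,0],"turn":[0,0,0]}]'
python3 - <<'E'
from h import *
p,W=cloud('top'); cv2.imwrite('pics/t6.png',p)
for n,x,y,lo in [('cup',.66,.023,.06),('cup',.59,.01,.06),('cart',.467,.357,.044),('cart',.5245,.337,.044),('bottle',.489,-.3465,.066),('timer',.5847,-.1842,.012),('tape',.7447,.1756,.012)]:
    N=W[(abs(W[...,0]-x)<.038)&(abs(W[...,1]-y)<.038)];T=N[N[:,2]>lo]
    print(n,len(T),rect(T[:,:2]) if len(T) else '',np.percentile(T[:,2],[10,50,90]).round(4) if len(T) else '')
p,_=cloud('scene'); cv2.imwrite('pics/s6.png',p)
E
```

```text
t: 41.25
tool_pos: [0.3802, -0.2195, 0.2395]
tcp_rot: [[-0.24, 0.971, 0.002], [0.971, 0.24, -0.002], [-0.002, 0.002, -1.0]]
force: [0.5, -0.5, 0.0]
grip_width: 0.0847
cup 368 (array([660.9,  23.9]), array([48.9, 45.8]), 43.8) [0.0677 0.0702 0.0722]
cup 374 (array([589.2,  10.6]), array([47.5, 47.2]), 33.4) [0.0678 0.07   0.0722]
cart 244 (array([479. , 352.3]), array([29.2, 63.6]), 69.6) [0.0494 0.0534 0.0572]
cart 238 (array([511.9, 341.3]), array([28.6, 63.1]), 71.3) [0.0495 0.0536 0.0572]
bottle 65 (array([ 489.5, -345.9]), array([15.3, 17.3]), 2.4) [0.0703 0.0759 0.0781]
timer 551 (array([ 584.8, -184.4]), array([60.1, 50.2]), 65.3) [0.0158 0.0183 0.0208]
tape 434 (array([744.7, 175.5]), array([67. , 65.3]), 44.8) [0.0154 0.0179 0.0203]
```

View pics/t6.png

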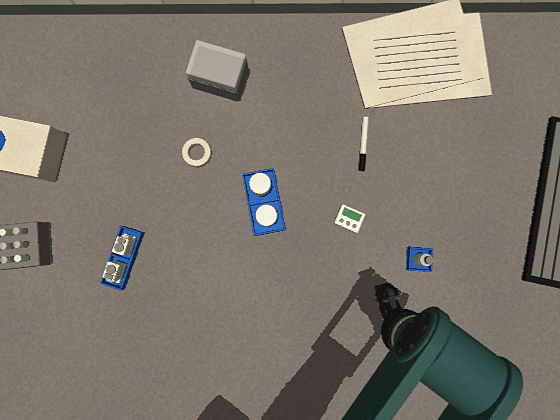

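View pics/s6.png

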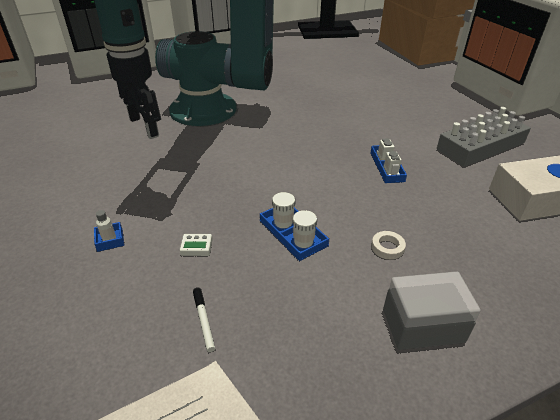

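Both views show all five items upright in their bays: the cups near (263,200), the cartridges near (120,258) and the bottle at (422,260) in the top view. The tops are at the expected heights, the timer and tape have not moved, and the arm is clear.

```bash
python3 -c "
from rig import finish_job
print(finish_job())"
```

```text
the job is handed in; nothing more can be done
None
```

I put all five items in their trays and handed the job in at about 41 s of the 120 s. Both cups are in the cup tray, both cartridges in the cartridge tray and the bottle in the bottle tray. The hand-in gives no verdict, so the result rests on my last checks.

- **Heights:** measured tops match standing on the tray floor: cups 70 mm (expected 70), cartridges about 53 mm at mid-surface (expected 52, cap 56), bottle median 75.9 mm (expected 76).
- **Position and upright:** the cups and the bottle measured within about 2 mm of their bay centres. In both camera views every item stands upright in its own bay.
- **Timer and tape:** both are within 0.5 mm of where they started.
- **Arm:** it is clear of everything, with the gripper open.

One final reading was not clean: the windows around the two cartridges overlapped and measured them together (about 63 mm long). For the second cartridge I therefore have only the height and the pictures, not its own final position. The first was measured alone just after it was placed.

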